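Feed the vial carrier through the sample intake flap

TASK

The intake station has two lanes, each ending at a hanging flap. Push the carrier that holds vials along its lane and through the flap ahead of it with your fingertips, until it has slid right down inside the hood, then draw back so that the flap hangs shut behind it. Only push it, never lift it; leave the empty carrier, the other flap and everything else on the bench as they are.

Things in the scene. Friction and masses are not known exactly. Their poses are not given: they have to be found in the camera images.
- station: Fixed intake station. Origin on the bench under the middle of the flap line; x runs along the lanes into the hood, y to the left, z up. Aluminium deck 65 mm above the bench from x = -210 to +18 mm. Two lanes centred at y = +37 mm (left) and -37 mm (right), each 62 mm wide between guide rails that stand 16 mm above the deck, from x = -198 mm to the flaps.
- slide_edge (a point): Edge where the deck breaks into a slide, 18 mm inside the flap line, at deck height, midway between the lanes. The slide falls at 30 degrees to a floor 8 mm above the bench, 99 to 186 mm farther in. A carrier whose middle is pushed past this edge tips and slides down by itself; the fingertips then stand just before the raised flap.
- header_top (a point): Top of the white header bar over both flaps, 142 mm above the bench, at the middle of its width. The bar is 14 mm thick along the lane (3 mm before to 11 mm behind the flap line) and its underside is 67 mm above the deck; a hand leaning back clears it. Behind it a clear plastic hood of the same height, 156 mm wide, reaches 210 mm beyond the flap line.
- flap_left (a joint): Left flap, at the end of the lane at y = +37 mm: stiff grey plastic plate 58 mm wide, 60 mm tall, 4 mm thick, 18 g, hanging from a hinge 66 mm above the deck at x = 4 mm, its lower edge 6 mm above the deck. 0 = hanging shut, grows to 1.5 rad as its lower edge swings inward (+x of the station). It swings inward only and falls shut by its own weight.
- flap_right (a joint): Right flap, at the end of the lane at y = -37 mm; otherwise like the left one.
- loaded_mid (a point): Middle of the white carrier block that holds six small capped vials, 15 mm above its underside. The block is 84 mm long (its x, along the lane), 56 mm wide, 30 mm tall; the black vial caps reach 42 mm above its underside. 0.14 to 0.28 kg, slippery plastic (friction about 0.2). It stands on the deck in either lane, its front 13 to 83 mm before the flap.
- empty_mid (a point): Middle of the empty carrier, the same block 84 x 56 x 30 mm with six empty dark holes in its top and no vials, 15 mm above its underside. It stands in the other lane and stays there.
- amber_jar: Amber glass jar, 52 mm across, 85 mm tall, standing on the bench left of the station; origin under its centre.
- dropper: Small amber dropper bottle, 32 mm across, 70 mm tall, on the bench right of the station; origin under its centre.
- vial: Clear glass vial, 22 mm across, 46 mm tall, on the bench right of the station; origin under its centre.
- beaker: Glass beaker, 64 mm across, 85 mm tall, on the bench to the left; origin under its centre.
- wrench: Steel wrench 150 mm long lying on the bench to the right; origin about its middle.
- wash: Clear wash bottle, 70 mm across, 170 mm tall, on the bench to the far left; origin under its centre.
- cap_tray: Grey open tray 120 x 90 x 30 mm on the bench far right; origin under its centre.
- loaded: The same carrier with vials, given at another point - the centre of its underside.
There are look-alikes about, which are no part of the job. Leave any blue, pink or yellow look-alike of the loaded alone.

How it is judged:
By the outcome, as a careful person would: the job done as asked, in the order asked, and still so for the second after the job is handed in, with the robot touching nothing.
It also fails if it takes over 38 s, if anything falls off the work surface, if the arm or the gripper's body presses on something with over 40 N, if the wrist force passes 120 N, or if a joint passes its speed limit or range.

ROBOT

A 6-joint arm with a two-finger parallel gripper is mounted at the origin on the work surface. World frame = base frame: x ahead of the robot, y to its left, z up, the work surface at z = 0. Lengths are in m, angles in degrees, forces in N, time in s.
With the tool pointing down it reaches from about 0.3 to 0.75 m from the base axis. Payload 8.5 kg.
Tool frame: the origin (TCP) lies between the finger pads; the fingertips stand 17 mm ahead of it and the grasp point (between the pads) lies 2 mm behind it; z points along the fingers, y is the direction in which the jaws open and shut (so a half turn about z gives the same grasp; the last joint's range is limited). The gripper opens to 85 mm and grips with 20 to 120 N. Pads are 22 mm wide; open, the fingers measure 114 mm over their backs; the gripper's body (76 mm by 85 mm) begins 54 mm behind the grasp point. The pads swing forward as they close: fully open they stand 13 mm farther back than shut.
Start: joints at [-88.998, 21.807, 74.336, -0, 83.858, -12.336], TCP at [0.127, -0.535, 0.248] pointing down, gripper open.
Joint ranges: [-178.18, 178.18], [-50.72, 133.34], [12.68, 142.11], [-81.47, 261.47], [9.98, 163.14], [-165.26, 165.26]. Speed limits (degrees/s): [136.94, 136.94, 180, 180, 180, 180].

INTERFACE

Orientations are given as a 3x3 rotation matrix whose columns are the frame's x, y, z axes.
In Python, from rig import readout, eyes, env gives the robot as it stands.
- The arm moves only by the tool arm_command, never from a script. Its argument "rows" is text: rows parted by semicolons, each of 7 numbers parted by spaces: the closure, from 0 (fully open) to 1 (shut), then the shift along the tool's x, y, z in mm, then the turn, a rotation vector about the tool's x, y, z in degrees. In form: grip dx dy dz rx ry rz; .... A call has 1 to 5 rows; each row shifts and turns the commanded pose from where the row before left it, along the tool's axes as they then stand; what a row does not reach is not made up. A row lasts 1/12 s, in which the tool goes at most 41.7 mm and 7.16 degrees, less where a joint would pass 70% of its speed; a pose out of reach is approached as far as the arm can. A call with a gripper value outside its range is refused whole. The fingers move at their own pace and stop on an object; "squeeze" is the grip in N (left out, the last holds). Time passes only in rows, so rows that do not move let the fingers close. It gives the time, the measured TCP pose, the force and the opening at its end, in the units of the state.
- readout.observe(): the state, without advancing time (a new reading comes with each control period).
- eyes.get_image(name): name is "side" or "top"; returns the picture (384x512x3 uint8, red, green, blue); there is no depth.
- eyes.camera_model(name): a dict with "mtx" (3x3 intrinsics, pixels), "k1" (the pictures are not rectified: a ray, as slopes to the right and down, at radius r is drawn at 1 + k1 r^2 times it, then the intrinsics apply), "view" (4x4, takes a point from world to camera coordinates). Camera axes: x right, y up, looking along -z (the intrinsics and any distortion apply to the point x, -y, -z); pixel columns grow to the right and rows downward; lengths in m; the calibration is good to about 2 mm. A picture is of the moment at which its call begins. camera_model takes no time and is no camera call.
- env.close_job(): hands the job in, once; it reports no verdict.
The state is a dict: "time_s": time; "q": joint angles; "qvel": joint speeds; "joint_efforts": joint torques, N m; "position": TCP position; "tool_rot": TCP orientation; "ft_force": force on the tool from outside, world axes, zero at the start; "wrist_torque": the same for the moment, N m; "grip_width": finger opening in m.
Only numpy, scipy, OpenCV 4.12 (cv2) and the standard library are available. Lean on these libraries where they do the work, as an engineer would, in place of code of your own. Each camera call takes 0.05 s, during which the arm holds its last target. There are 200 camera calls.

## Working session

There is one attempt and no reset: what is moved stays moved. The work goes in short steps, Python scripts to look and compute and a tool call to move; the robot and the scene stay as the last step left them, time stands still between calls to the robot, and variables do not carry over. Pictures are saved under pics/ and viewed, about 8 in all and at most 12, crops included, and the job is handed in when it is done.

Besides the shell and the picture viewer there is one more tool, called in YAML: its name, and indented under it one key for each argument. arm_command: Moves the arm, as the interface text tells. Its arguments: {"type":"object","properties":{"rows":{"type":"string"},"squeeze":{"type":"number"}},"required":["rows"]}

```bash
ls; mkdir -p pics; python3 - <<'E'
from rig import readout, eyes, env
import cv2
for n in("top","side"):
    im=eyes.get_image(n); cv2.imwrite(f"pics/{n}0.png",im[:,:,::-1])
    m=eyes.camera_model(n); print(n,m)
print(readout.observe())
E
```

```text
pics
top {'mtx': array([[480.83681688,   0.        , 246.60540579],
       [  0.        , 480.83681688, 194.68344049],
       [  0.        ,   0.        ,   1.        ]]), 'k1': -0.008862431609265113, 'view': array([[ 0.00418466, -0.9999898 , -0.00169884, -0.02234143],
       [ 0.98726475,  0.00386123,  0.15903903, -0.52591671],
       [-0.15903085, -0.00234273,  0.98727083, -1.35534062],
       [ 0.        ,  0.        ,  0.        ,  1.        ]])}
side {'mtx': array([[424.29292381,   0.        , 251.42392687],
       [  0.        , 424.29292381, 189.56930202],
       [  0.        ,   0.        ,   1.        ]]), 'k1': 0.048593956800700236, 'view': array([[ 0.99193196, -0.12460274,  0.02334837, -0.51389211],
       [ 0.05431673,  0.58414951,  0.80982655, -0.12117837],
       [-0.11454554, -0.80202463,  0.58620458, -0.9860656 ],
       [ 0.        ,  0.        ,  0.        ,  1.        ]])}
{'time_s': 0.1, 'q': array([-8.89978619e+01,  2.18386131e+01,  7.43802745e+01, -9.61332420e-04,
        8.38588267e+01, -1.23341446e+01]), 'qvel': array([ 0.04497591, -0.03392295, -0.16901819,  0.003166  , -0.09631687,
        0.04342411]), 'joint_efforts': array([ 3.31707422e-03, -4.49226952e+01, -2.31655294e+01, -1.92928901e-04,
        3.70090929e-03, -1.56820690e-08]), 'position': array([ 0.12687086, -0.53491234,  0.24776041]), 'tool_rot': array([[ 9.73032587e-01,  2.30667690e-01, -4.04021122e-05],
       [ 2.30667532e-01, -9.73031681e-01,  1.35587104e-03],
       [ 2.73443107e-04, -1.32862616e-03, -9.99999080e-01]]), 'ft_force': array([-0.39792079,  1.04031522, -0.45855395]), 'wrist_torque': array([0.05047831, 0.04420858, 0.00096394]), 'grip_width': 0.08529706298317392}
```

View pics/top0.png

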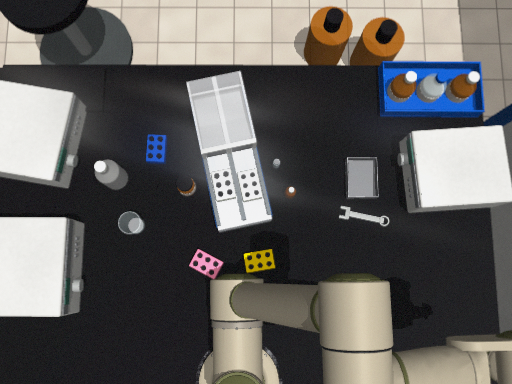

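View pics/side0.png

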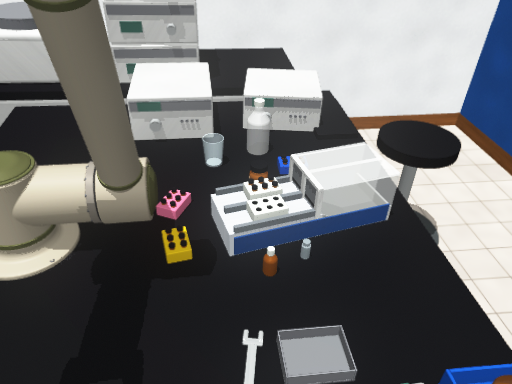

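The top view shows the station at (187–271, 72–230). These could be taken for the loaded carrier:
- left-lane block at (222,184)
- right-lane block at (249,184)
- blue at (156,148)
- pink at (206,264)
- yellow at (259,261)

In the side view the left (far) white block at (262,186) seems to carry raised caps. I'll check both with close crops.

```bash
python3 - <<'E'
import cv2,numpy as np
a=cv2.imread("pics/top0.png")[64:236,180:280]; b=cv2.imread("pics/side0.png")[140:250,205:325]
a=cv2.resize(a,None,fx=3.48,fy=3.48,interpolation=cv2.INTER_CUBIC); b=cv2.resize(b,None,fx=3.5,fy=3.5,interpolation=cv2.INTER_CUBIC)
c=np.zeros((600,800,3),np.uint8); c[:a.shape[0],:a.shape[1]]=a[:600]; c[:b.shape[0],360:360+b.shape[1]]=b[:,:440]
cv2.imwrite("pics/crop0.png",c)
E
```

```text
(no output)
```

View pics/crop0.png

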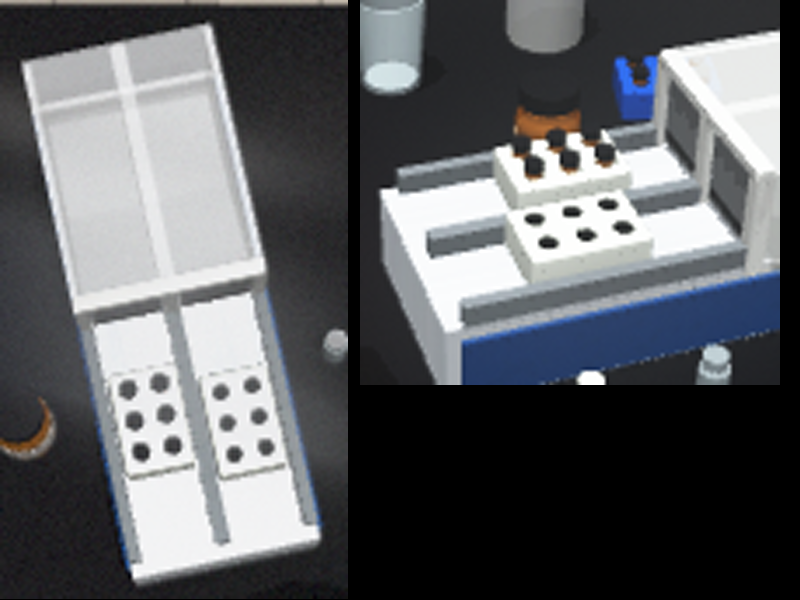

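```bash
cat > h.py <<'E'
from rig import readout, eyes, env
import numpy as np, cv2
from scipy.optimize import least_squares
def proj(n,P):
    m=eyes.camera_model(n); P=np.atleast_2d(P); c=P@m['view'][:3,:3].T+m['view'][:3,3]
    s=np.c_[c[:,0],-c[:,1]]/-c[:,2:]; s=s*(1+m['k1']*(s**2).sum(1,keepdims=True))
    return s*m['mtx'][0,0]+m['mtx'][:2,2]
def st(p,P):
    c,s=np.cos(p[2]),np.sin(p[2]); P=np.atleast_2d(P)
    return P@np.array([[c,s,0],[-s,c,0],[0,0,1]])+[p[0],p[1],0]
E
python3 - <<'E'
from h import *
for n in("top","side"):
    v=eyes.camera_model(n)['view']; print(n,-v[:3,:3].T@v[:3,3])
T=[((22,62),(210,78,142)),((210,25),(210,-78,142)),((216,545),(-198,6,81)),((229,540),(-198,-6,81)),((135,581),(-210,78,65)),((320,541),(-210,-78,65))]
S=[((660,52),(-3,78,142)),((398,172),(-198,78,81)),((462,300),(-198,-68,81)),((382,192),(-210,78,65)),((460,330),(-210,-78,65)),((428,235),(-198,6,81))]
pt=np.array([[180+a/3.48,64+b/3.48] for (a,b),_ in T])-.35; ps=np.array([[205+(a-360)/3.5,140+b/3.5] for (a,b),_ in S])-.35
Pt=np.array([q for _,q in T])/1e3; Ps=np.array([q for _,q in S])/1e3
f=lambda p:np.r_[(proj("top",st(p,Pt))-pt).ravel(),(proj("side",st(p,Ps))-ps).ravel()]
r=least_squares(f,[.55,.05,.2],loss='soft_l1'); p=r.x; print(p,np.degrees(p[2])); print(f(p).reshape(-1,2).round(1))
np.save("p.npy",p)
# carriers top corners: loaded, empty
cor={'L':[(108,374),(163,365),(195,467),(128,479)],'E':[(201,374),(263,365),(286,466),(221,478)]}
for k,v in cor.items():
    px=np.array([[180+a/3.48,64+b/3.48] for a,b in v])-.35; y=.037*(1 if k=='L' else -1)
    B=np.array([[42,28,80],[42,-28,80],[-42,-28,80],[-42,28,80]])/1e3; B[:,2]=.095
    g=lambda q:(proj("top",st(p,B@np.eye(3)+[q[0],q[1],0]))-px).ravel()
    s=least_squares(g,[-.1,y]); print(k,s.x,s.fun.reshape(-1,2).round(1))
E
```

```text
top [ 0.30377155 -0.02348571  1.42169159]
side [ 0.4033786  -0.78409498  0.68816818]
[0.64440164 0.02910535 0.22204063] 12.72199121717268
[[-0.2 -0.4]
 [ 0.1 -1.2]
 [ 0.6 -1. ]
 [ 1.1 -0.5]
 [-0.  -1.1]
 [ 0.6 -1.5]
 [-0.6 -0.6]
 [-0.5 -0.8]
 [-0.4 -0.3]
 [-0.5 -0.4]
 [-3.7  0.7]
 [-0.5 -1.6]]
L [-0.09206974  0.04005104] [[-1.2  1.3]
 [ 2.4 -0.3]
 [-0.4 -0.9]
 [-0.8 -0.1]]
E [-0.10810476 -0.03418024] [[-1.   1.2]
 [ 0.6 -0.5]
 [ 0.6 -0.8]
 [-0.3  0.1]]
```

The close crop settles it. The left-lane block at top-view pixel (222,184) has raised black caps with amber vials, so it's the loaded carrier. The right-lane one has flush holes, so it's empty. The station fit gives origin (0.644, 0.029), yaw 12.7°, and the carrier middle at about x = -92 to -100 mm. Next I'll work out the hover move.

```bash
cat >> h.py <<'E'
from scipy.spatial.transform import Rotation as R
def plan(tip,tilt=25,yaw=None):
    "tip in station mm (z above bench): remaining shift in present tool axes (mm), turn (rotvec deg)"
    p=np.load("p.npy"); o=readout.observe(); M=o['tool_rot']
    sx=np.array([np.cos(p[2]),np.sin(p[2]),0]); t=np.radians(tilt)
    z=np.sin(t)*sx-np.cos(t)*np.array([0,0,1]); y=np.array([sx[1],-sx[0],0]); G=np.c_[np.cross(y,z),y,z]
    tcp=st(p,np.array(tip)/1e3)[0]-.017*z
    print("t",o['time_s'],"d_tool",(M.T@(tcp-o['position'])*1e3).round(1),"turn",R.from_matrix(M.T@G).as_rotvec(degrees=True).round(2),"d_tool_in_goal",(G.T@(tcp-o['position'])*1e3).round(1))
    print("target tcp",tcp.round(3),"pos",o['position'].round(3),"F",o['ft_force'].round(1),"w",o['grip_width'])
    tipnow=o['position']+.017*M[:,2]; d=tipnow-[p[0],p[1],0]; c,s=np.cos(p[2]),np.sin(p[2])
    print("tip in station",np.round([c*d[0]+s*d[1],-s*d[0]+c*d[1],d[2]],4)*1e3)
E
python3 -c "
from h import *
plan([-185,37,230])"
```

```text
t 0.1 d_tool [ 441.9 -468.5    3.1] turn [-0.21 24.98  0.59] d_tool_in_goal [ 394.9 -473.2  186.8]
target tcp [0.449 0.023 0.245] pos [ 0.127 -0.535  0.248] F [-0.4  1.  -0.5] w 0.08529706298317392
tip in station [-629.  -436.2  230.8]
```

arm_command:
  rows: "1 12 -12 0 0 0 0;1 20 -21 0 0 0 0;1 24 -25 0 0 0 0;1 24 -25 0 0 0 0;1 24 -25 0 0 0 0"
  squeeze: 40

```text
time_s: 0.52
position: [0.2036, -0.4045, 0.2479]
tool_rot: [[0.973, 0.23, -0.0], [0.23, -0.973, 0.001], [0.0, -0.001, -1.0]]
ft_force: [0.1, -0.4, -0.5]
grip_width: 0.0255
```

arm_command:
  rows: "1 24 -25 0 0 0 0;1 24 -25 0 0 0 0;1 24 -25 0 0 0 0;1 24 -25 0 0 0 0;1 24 -25 0 0 0 0"

```text
time_s: 0.93
position: [0.2914, -0.2551, 0.2482]
tool_rot: [[0.973, 0.23, -0.0], [0.23, -0.973, 0.0], [-0.0, -0.0, -1.0]]
ft_force: [1.0, -0.9, 0.1]
grip_width: 0.0002
```

arm_command:
  rows: "1 24 -25 0 0 0 0;1 24 -25 0 0 0 0;1 24 -25 0 0 0 0;1 24 -25 0 0 0 0;1 24 -25 0 0 0 0"

```text
time_s: 1.35
position: [0.3794, -0.1057, 0.2483]
tool_rot: [[0.973, 0.231, -0.0], [0.231, -0.973, 0.0], [-0.0, -0.0, -1.0]]
ft_force: [0.6, -1.4, 0.1]
grip_width: 0.0
```

arm_command:
  rows: "1 24 -26 0 0 0 0;1 24 -26 0 0 0 0;1 24 -26 0 0 0 0;1 16 -18 0 0 0 0;1 10 -12 0 0 0 0"

```text
time_s: 1.77
position: [0.4501, 0.0225, 0.248]
tool_rot: [[0.973, 0.233, -0.0], [0.233, -0.973, 0.0], [-0.0, -0.001, -1.0]]
ft_force: [0.0, -1.4, -0.8]
grip_width: -0.0
```

arm_command:
  rows: "1 0 0 0 0 5 0;1 0 0 0 0 5 0;1 0 0 0 0 5 0;1 0 0 0 0 5 0;1 0 0 0 0 5 0.6"

```text
time_s: 2.18
position: [0.4493, 0.0203, 0.2484]
tool_rot: [[0.883, 0.221, 0.415], [0.198, -0.975, 0.097], [0.426, -0.003, -0.905]]
ft_force: [0.7, 1.2, 0.6]
grip_width: 0.0
```

```bash
python3 -c "
from h import *
plan([-180,37,110]); o=readout.observe(); M=o['tool_rot']
for n in ('top','side'):
    cv2.imwrite(f'pics/{n}1.png',eyes.get_image(n)[:,:,::-1]); print(n,proj(n,[o['position'],o['position']+.017*M[:,2]]).round(1))
a=cv2.imread('pics/side1.png')[90:240,150:350]; cv2.imwrite('pics/c1.png',cv2.resize(a,None,fx=4,fy=4,interpolation=cv2.INTER_CUBIC))"
```

```text
t 2.1833 d_tool [-47.9  -2.2 113.5] turn [-0.19 -0.23 -0.04] d_tool_in_goal [-47.4  -2.6 113.6]
target tcp [0.454 0.024 0.125] pos [0.449 0.02  0.248] F [0.7 1.2 0.6] w 4.848051857528223e-05
tip in station [-185.    34.4  233.1]
top [[229.8 212.1]
 [229.4 210. ]]
side [[221.  135.2]
 [224.4 141. ]]
```

View pics/c1.png

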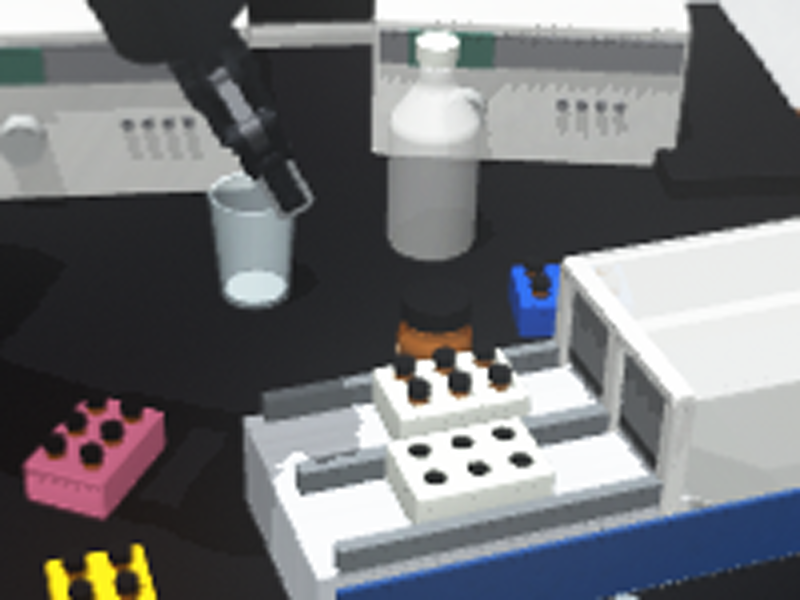

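The crop shows the shut fingertips at (298,207), against a predicted (298,204), so the 17 mm offset holds. The capped carrier is in the far (left) lane at (450,385). I'll descend behind it.

arm_command:
  rows: "1 -13 -2 29 0 0 0;1 -13 0 29 0 0 0;1 -13 0 29 0 0 0;1 -12 0 27 0 0 0;1 -6 -1 15 0 0 0"

```text
time_s: 2.7
position: [0.451, 0.0248, 0.1046]
tool_rot: [[0.886, 0.222, 0.406], [0.2, -0.975, 0.099], [0.418, -0.006, -0.908]]
ft_force: [0.5, 0.2, 0.2]
grip_width: 0.0002
```

```bash
python3 -c "
from h import *
plan([-178,37,75])
for n in ('top','side'): cv2.imwrite(f'pics/{n}2.png',eyes.get_image(n)[:,:,::-1])
a=cv2.imread('pics/side2.png')[130:250,200:320]; b=cv2.imread('pics/top2.png')[140:240,180:280]
f=lambda a,k:cv2.resize(a,(400,k),interpolation=cv2.INTER_CUBIC)
cv2.imwrite('pics/c2.png',np.hstack([f(a,400),f(b,400)]))"
```

```text
t 2.7 d_tool [-1.9  1.5 14.7] turn [-0.39  0.3  -0.03] d_tool_in_goal [-1.9  1.4 14.7]
target tcp [0.456 0.024 0.09 ] pos [0.451 0.025 0.105] F [0.5 0.2 0.2] w 0.00020985107299626286
tip in station [-182.5   38.5   89.1]
```

View pics/c2.png

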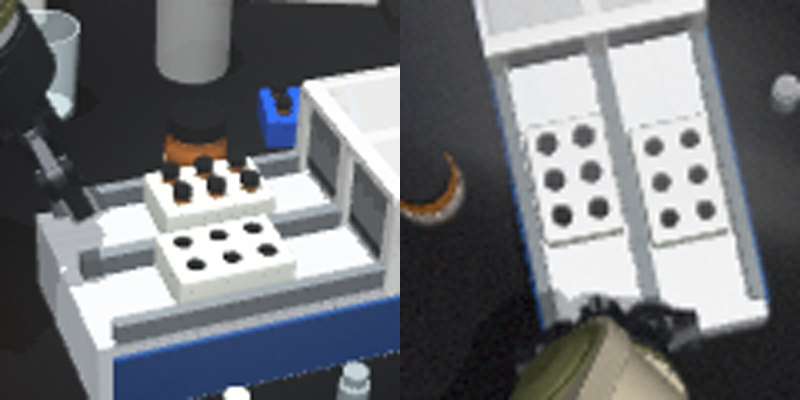

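The tips are in the left lane behind the loaded carrier, at left (85,210) in the side crop. I'll go down the last 14 mm and start pushing.

arm_command:
  rows: "1 -1 1 7 0 0 0;1 -1 0 7 0 0 0;1 0 0 0 0 0 0"

```text
time_s: 3.05
position: [0.4564, 0.0243, 0.0937]
tool_rot: [[0.884, 0.222, 0.412], [0.199, -0.975, 0.097], [0.423, -0.004, -0.906]]
ft_force: [-1.5, -0.5, 0.3]
grip_width: 0.0001
```

```bash
python3 -c "
from h import *
plan([-30,37,75])"
```

```text
t 3.05 d_tool [132.   -0.   65.3] turn [-0.24 -0.03 -0.01] d_tool_in_goal [132.1  -0.2  65.2]
target tcp [0.6   0.057 0.09 ] pos [0.456 0.024 0.094] F [-1.5 -0.5  0.3] w 0.0001100355480390712
tip in station [-177.2   36.8   78.3]
```

arm_command:
  rows: "1 7 0 4 0 0 0;1 8.5 0 5 0 0 0;1 8.5 0 5 0 0 0;1 9 0 4.3 0 0 0;1 9 0 4.3 0 0 0"

```text
time_s: 3.47
position: [0.5028, 0.035, 0.0918]
tool_rot: [[0.884, 0.222, 0.412], [0.199, -0.975, 0.097], [0.423, -0.004, -0.906]]
ft_force: [-0.8, 0.0, 0.4]
grip_width: 0.0003
```

arm_command:
  rows: "1 9 0 4.2 0 0 0;1 9 0 4.2 0 0 0;1 9 0 4.2 0 0 0;1 9 0 4.2 0 0 0;1 9 0 4.2 0 0 0"

```text
time_s: 3.88
position: [0.5511, 0.0461, 0.0918]
tool_rot: [[0.884, 0.222, 0.412], [0.199, -0.975, 0.097], [0.423, -0.004, -0.906]]
ft_force: [0.1, -0.3, -0.4]
grip_width: -0.0
```

```bash
python3 -c "
from h import *
plan([-30,37,75])
for n in ('top','side'): cv2.imwrite(f'pics/{n}3.png',eyes.get_image(n)[:,:,::-1])
a=cv2.imread('pics/side3.png')[130:250,200:350]; b=cv2.imread('pics/top3.png')[120:220,180:280]
f=lambda a,k:cv2.resize(a,(k,400),interpolation=cv2.INTER_CUBIC)
cv2.imwrite('pics/c3.png',np.hstack([f(a,500),f(b,300)]))"
```

```text
t 3.8833 d_tool [44.8  0.1 22.5] turn [-0.22 -0.03 -0.02] d_tool_in_goal [44.8  0.1 22.4]
target tcp [0.6   0.057 0.09 ] pos [0.551 0.046 0.092] F [ 0.1 -0.3 -0.4] w -2.049469074133004e-05
tip in station [-80.   37.1  76.4]
```

View pics/c3.png

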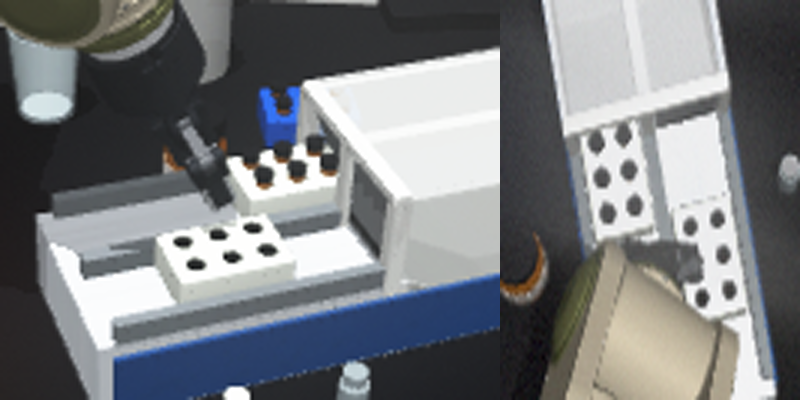

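The carrier moves straight in its lane (caps at side crop (290,165)), it's starting under the left flap, and the empty one hasn't moved. Tip force is about 0. I'll keep pushing.

arm_command:
  rows: "1 8 0 4 0 0 0;1 8 0 4 0 0 0;1 8 0 4 0 0 0;1 7 0 3.3 0 0 0;1 7 0 3.3 0 0 0"

```text
time_s: 4.4
position: [0.5926, 0.0554, 0.0903]
tool_rot: [[0.884, 0.221, 0.411], [0.199, -0.975, 0.097], [0.423, -0.004, -0.906]]
ft_force: [-2.6, -0.3, 0.1]
grip_width: -0.0006
```

arm_command:
  rows: "1 5.5 0 2.6 0 0 0;1 5 0 2.3 0 0 0;1 4 0 1.8 0 0 0;1 0 0 0 0 0 0;1 0 0 0 0 0 0"

```text
time_s: 4.82
position: [0.6074, 0.0589, 0.0902]
tool_rot: [[0.884, 0.221, 0.411], [0.199, -0.975, 0.097], [0.422, -0.004, -0.906]]
ft_force: [-0.1, -0.0, -0.0]
grip_width: 0.0006
```

```bash
python3 -c "
from h import *
plan([-30,37,75])
for n in ('top','side'): cv2.imwrite(f'pics/{n}4.png',eyes.get_image(n)[:,:,::-1])
a=cv2.imread('pics/side4.png')[130:250,230:400]; b=cv2.imread('pics/top4.png')[64:234,180:280]
f=lambda a,k,h:cv2.resize(a,(k,h),interpolation=cv2.INTER_CUBIC)
cv2.imwrite('pics/c4.png',np.hstack([f(a,500,500),f(b,294,500)]))"
```

```text
t 4.8167 d_tool [-6.8  0.2 -3.4] turn [-0.24  0.01 -0.03] d_tool_in_goal [-6.8  0.2 -3.4]
target tcp [0.6   0.057 0.09 ] pos [0.607 0.059 0.09 ] F [-0.1 -0.  -0. ] w 0.0006083520699163101
tip in station [-22.4  37.3  74.8]
```

View pics/c4.png

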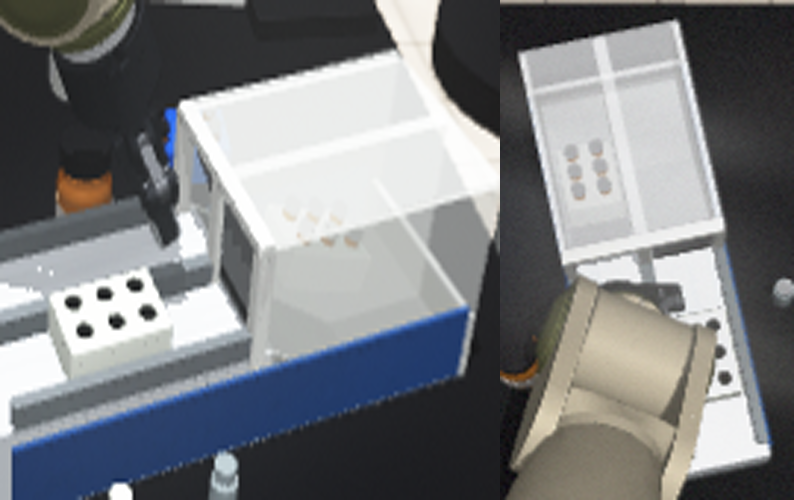

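The carrier has tipped in. Its caps show through the hood at top crop (588,170), down the slide. Next: draw back, then up.

arm_command:
  rows: "1 -9 0 -4.2 0 0 0;1 -14 0 -6.5 0 0 0;1 -18 0 -8.4 0 0 0;1 -18 0 -8.4 0 0 0;1 -10 0 -20 0 0 0"

```text
time_s: 5.33
position: [0.5244, 0.0405, 0.1024]
tool_rot: [[0.886, 0.221, 0.407], [0.198, -0.975, 0.098], [0.419, -0.006, -0.908]]
ft_force: [-0.4, 1.5, 0.4]
grip_width: -0.0
```

arm_command:
  rows: "1 0 0 -30 0 0 0;1 0 0 -30 0 0 0;1 0 0 -30 0 0 0;1 0 0 -30 0 0 0;1 0 0 -30 0 0 0"

```text
time_s: 5.75
position: [0.4639, 0.0259, 0.2414]
tool_rot: [[0.884, 0.221, 0.411], [0.199, -0.975, 0.097], [0.422, -0.004, -0.906]]
ft_force: [0.5, 0.3, 0.5]
grip_width: -0.0002
```

arm_command:
  rows: "1 0 0 -20 0 0 0;1 0 0 0 0 0 0;1 0 0 0 0 0 0;1 0 0 0 0 0 0;1 0 0 0 0 0 0"

```text
time_s: 6.17
position: [0.4567, 0.0241, 0.257]
tool_rot: [[0.885, 0.221, 0.409], [0.199, -0.975, 0.098], [0.421, -0.005, -0.907]]
ft_force: [-0.0, 0.5, -0.6]
grip_width: -0.0
```

```bash
python3 -c "
from h import *
plan([-30,37,75]); p=np.load('p.npy')
for n in ('top','side'): cv2.imwrite(f'pics/{n}5.png',eyes.get_image(n)[:,:,::-1])
print(proj('top',st(p,np.array([[117,37,50],[162,37,50]])/1e3)).round(1))
a=cv2.imread('pics/side5.png')[130:250,210:400]; b=cv2.imread('pics/top5.png')[64:234,180:280]
f=lambda a,k,h:cv2.resize(a,(k,h),interpolation=cv2.INTER_CUBIC)
c=np.zeros((600,794,3),np.uint8);c[:500,:500]=f(a,500,500);c[:500,500:]=f(b,294,500);cv2.imwrite('pics/c5.png',c)"
```

```text
t 6.1667 d_tool [ 63.3   0.5 212.9] turn [-0.3   0.12 -0.07] d_tool_in_goal [ 62.8  -0.6 213.1]
target tcp [0.6   0.057 0.09 ] pos [0.457 0.024 0.257] F [-0.   0.5 -0.6] w -4.3144323854072444e-05
tip in station [-177.    36.5  241.5]
[[209.4 119.4]
 [206.4 105.2]]
```

View pics/c5.png

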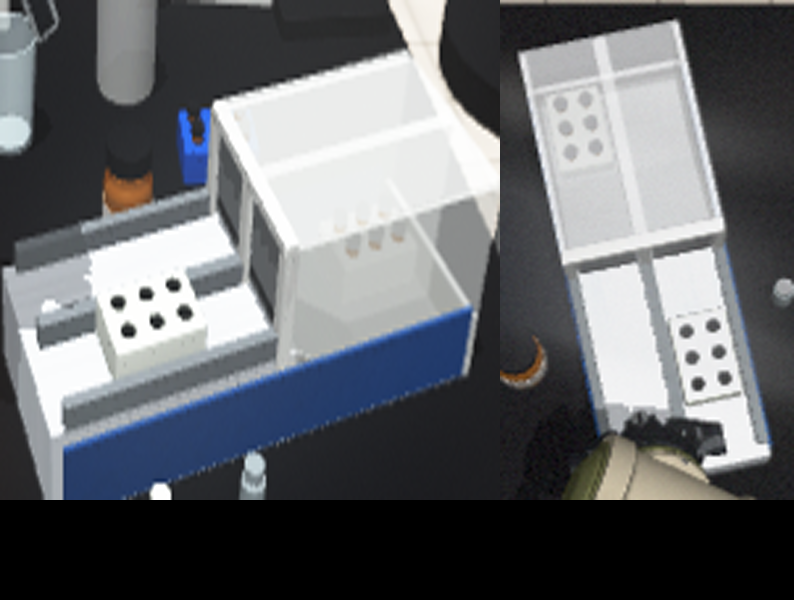

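The carrier lies level on the hood floor (top crop (580,128), station x about 155 mm). The left flap hangs shut like the right one (side crop (230,190) against (265,250)). The empty carrier is unmoved and the arm is clear.

```bash
python3 -c "
from rig import env
print(env.close_job())"
```

```text
the job is handed in; nothing more can be done
None
```

I pushed the carrier with vials (left lane) along its lane and through the left flap with shut fingertips, hand leaning back 25°. It tipped over the edge and slid down into the hood. I then drew the hand back and up, clear of everything, and handed the job in at about 6.3 s.

**Last checks:**
- **Carrier:** the last pictures show it upright on the hood floor, its middle about 155 mm inside the flap line.
- **Flaps:** the left flap looks shut like the right one. I judged this by eye only.
- **Surroundings:** the empty carrier, jar, vial and blue look-alike look unmoved. The final crops did not show the wrench, tray or the pink and yellow look-alikes.
- **Forces:** the highest reading at the end of any move was about 3 N.

No check failed. The station fit had residuals of about 1 pixel (2–3 mm), plus one stray point at 3.7 pixels, which did not matter for the push.

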